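# Clamp a mounted brass plate in the engraving fixture

## Task

Set up the mounted brass plate for engraving, using pushes only: push the wooden block along its rails until it is fully home against the back stop, then swing the clamp strap round over the plate until it meets its stop pin, then push the red cam lever right down so that the foot bears on the plate. Do not lift the block, and leave the graver, the loupe and the punch beside the fixture where they lie.

Things in the scene. Friction and masses are not known exactly. Their poses are not given: they have to be found in the camera images.
- fixture: Grey engraving fixture, does not move; steel base 180 (x) x 200 (y) mm, top at z = 16 mm. Origin: centre of its underside, on the table. x points from the open front, where the block goes in, to the back stop; y left, z up; yaw varies. Two 8 mm high rails guide the block along x with its middle at y = -45 mm, about 1.8 mm play each side.
- plate_block: Loose dark wooden block 100 (x) x 70 (y) x 18 mm, 0.22 kg, with a brass plate pinned on top. Origin: centre of its underside, 16 mm above the table; its x lies along the rails. Starts 20 to 45 mm short of the back stop; home, its origin is at x = 20.5, y = -45 mm in the fixture's frame.
- clamp_pivot (a point): Point on the vertical axis round which the strap swings, fixed on the fixture at its x = 20, y = 60, z = 51 mm.
- strap (a joint): Swing of the steel clamp strap, rad, counter-clockwise from above. In the fixture's frame the nose points at 170 degrees + value from x: at 0 to the front, beside the block; at 1.745 the strap meets its stop pin (9 mm thick, top at 52 mm) and points to -y, over the plate. Starts at 0 to 0.5. Stays where left; 1 to 2 N at the nose moves it.
- strap_nose (a point): Middle of the strap's nose, over the foot, 85 mm from the swing axis. The strap is a flat bar 22 mm wide with a round nose ending 10 mm past this point (a 10 mm high nut stands on it); lever up, its underside is 44 mm and its top 58 mm above the table, 10 mm over the plate's top (34 mm). Its upright sides are the faces to push on.
- clamp_foot: Round black rubber foot, 17 mm across, under the strap's nose. Origin: centre of its underside; with the lever up it passes about 2 mm over the plate's top. Lever fully down, it presses on the plate with about 10 N.
- cam_lever (a joint): Angle of the cam lever, rad. At 0 it rises at 70 degrees above level, leaning away from the nose; it grows as it is pushed down, to 1.19: level, pointing straight away from the nose. Starts at 0 to 0.15. Its level hinge crosses the swing axis 68.5 mm above the table; down, strap and foot are 4.5 mm lower. Stays where left; 2 to 4 N on the grip moves it.
- lever_tip (a point): Point on the middle line of the lever's red grip, 85 mm from its hinge (the grip ends 10 mm further on). The grip is round, 46 mm long, 11 to 17 mm thick, about 16 mm at this point.
- graver_1: Bystander: graver with a brown round wooden handle, about 118 x 53 x 30 mm, lying to the right of the fixture. Origin under its middle.
- loupe: Bystander: black eye loupe with a brass ring, 41 mm across, 34 mm high, standing behind the fixture on the left. Origin under its middle.
- punch_5: Bystander: steel punch, about 89 x 55 x 10 mm, lying behind the fixture. Origin under its middle.
- back_stop (a point): Foot of the middle of the back stop's front face, on the base (fixture frame x = 70.5, y = -45, z = 16 mm). The stop is a steel bar across the rails, 13 mm high. The block is home when its rear face touches it.
Not all that is in view belongs to the job. Leave any orange or pink look-alike of the plate_block alone.

How it is judged:
On the way, in this order (a step that is already met when the one before it is completed fails the run):
1. the block is home against the back stop (within 2 mm), the lever still up (x of plate_block in the frame of fixture above 0.0185 m and value of joint cam_lever below 0.5 rad), for 0.2 s.
2. the strap is over the plate, within 0.12 rad of its stop, the lever still up and the block still home (all of step 1 and value of joint strap above 1.625 rad), for 0.2 s.
3. the cam lever is down and the foot presses on the plate (value of joint cam_lever above 1.08 rad and contact force between clamp_foot and plate_block above 5 N), for 0.2 s.
At the end, for the whole second after the job is handed in: The block is at rest on the base, within 2 mm of home against the back stop; the strap is within 0.12 rad of its stop pin, over the plate; the lever is down to within 0.11 rad of its end and the foot presses on the plate with more than 5 N; graver, loupe and punch are within 20 mm of where they lay (all of step 3 and x of plate_block in the frame of fixture above 0.0185 m and z of plate_block in the frame of fixture below 0.018 m and value of joint strap above 1.625 rad and linear speed of plate_block below 0.01 m/s and distance of each of graver_1, loupe, punch_5 from where it was at the start of the episode below 0.02 m); the robot touches nothing.
It fails at once if the block was lifted or tipped (z of plate_block in the frame of fixture above 0.022 m or angle between plate_block's own z axis and vertical above 0.1 rad).
It fails at once if the lever was pushed down before the strap was over the plate (value of joint cam_lever above 0.8 rad and value of joint strap below 1.5 rad).
It fails at once if the graver, the loupe or the punch was pushed away (distance of any of graver_1, loupe, punch_5 from where it was at the start of the episode above 0.02 m).
It also fails if it takes over 58 s, if anything falls off the work surface, if the arm or the gripper's body presses on something with over 40 N, if the wrist force passes 120 N, or if a joint passes its speed limit or range.

## Robot

A 7-joint arm with a two-finger parallel gripper is mounted at the origin on a cart in front of the work surface, level with it; the furniture and walls round the work are solid. World frame = base frame: x ahead of the robot, y to its left, z up, the work surface at z = 0. Lengths are in m, angles in rad, forces in N, time in s.
With the tool pointing down it reaches from about 0.4 to 0.925 m from the base axis. Payload 4.1 kg.
Tool frame: the origin (TCP) lies midway between the tips of the shut fingers; the grasp point (between the pads) lies 19 mm behind it; y points along the fingers, z is the direction in which the jaws open and shut, and the axes are right-handed (so a half turn about y gives the same grasp; the last joint's range is limited). The gripper opens to 85 mm and grips with 20 to 120 N. Pads are 22 mm wide; open, the fingers measure 114 mm over their backs; the gripper's body (76 mm by 85 mm) begins 54 mm behind the grasp point. The pads swing forward as they close: fully open they stand 13 mm farther back than shut.
Start: joints at [1.243, 0.398, 0.045, 1.537, -0.019, 1.207, -0.051], TCP at [0.147, -0.633, 0.231] pointing down, gripper open.
Joint ranges: [-2.82, 2.82], [-0.49, 2.23], [-1.37, 1.46], [0, 2.46], [-1.36, 4.5], [0.23, 2], [-2.94, 2.94]. Speed limits (rad/s): [2.57, 2.57, 3.14, 3.14, 3.14, 3.14, 3.14].

## Interface

Orientations are given as a unit quaternion [x, y, z, w].
In Python, from workcell import arm gives the robot as it stands. Calls block until the motion is done:
- arm.move_pose(position, orientation): joint-space move of the TCP to a pose.
- arm.move_l(position, attitude=None, max_speed=0.15): straight line of the TCP; attitude=None keeps the orientation; max_speed is the mean speed in m/s.
- arm.move_j(angles): joint-space move.
- arm.release() and arm.grab(): open the fingers fully, or close them until they stop; the grip force is fixed at half the most.
- arm.hold(seconds).
- arm.solve_ik(position, orientation): joint angles nearest the present ones, or None.
- arm.state(): the state.
- arm.grab_frame(name): name is "side" or "top" or "wrist"; returns (picture, depth): 384x512x3 uint8, blue, green, red; 384x512 float32, m along the optical axis (not along the pixel's ray), 0 where there is no reading.
- arm.camera_model(name): a dict with "K" (3x3 intrinsics, pixels), "world_to_cam" (4x4, takes a point from world to camera coordinates). Camera axes: x right, y up, looking along -z (the intrinsics and any distortion apply to the point x, -y, -z); pixel columns grow to the right and rows downward; lengths in m; the calibration is good to about 2 mm. A picture is of the moment at which its call begins: read the wrist's pose just before it. camera_model takes no time and is no camera call; for the wrist camera it gives the pose at the moment of the call.
A pose or a line that the arm cannot do raises arm.PlanningError and nothing moves.
- arm.close_job(): hands the job in, once; it reports no verdict.
The state is a dict: "time_s": time; "joint_pos": joint angles; "dq": joint speeds; "effort": joint torques, N m; "tool_pos": TCP position; "tcp_rot": TCP orientation; "contact_force": force on the tool from outside, world axes, zero at the start; "wrist_torque": the same for the moment, N m; "gripper_width": finger opening in m.
Only numpy, scipy, OpenCV 4.12 (cv2) and the standard library are available. Lean on these libraries where they do the work, as an engineer would, in place of code of your own. Each camera call takes 0.05 s, during which the arm holds its last target.

## Working session

There is one attempt and no reset: what is moved stays moved. The work goes in short steps, each a Python script; the robot and the scene stay as the last script left them, time stands still between calls to the robot, and variables do not carry over. Pictures are saved under pics/ and viewed, and the job is handed in when it is done.

```bash
ls; mkdir -p pics; python3 - <<'E'
from workcell import arm
import cv2,numpy as np
for n in("side","top","wrist"):
    m=arm.camera_model(n)
    p,d=arm.grab_frame(n); cv2.imwrite(f"pics/{n}0.png",p); np.savez(f"pics/{n}0.npz",p=p,d=d,K=m["K"],T=m["world_to_cam"])
    print(n,m)
print(arm.state())
E
```

```text
pics
side {'K': array([[460.77278325,   0.        , 258.46295311],
       [  0.        , 460.77278325, 198.00116604],
       [  0.        ,   0.        ,   1.        ]]), 'world_to_cam': array([[ 0.99905054,  0.03888449,  0.01964721, -0.58393881],
       [-0.03955208,  0.62045013,  0.7832479 , -0.04838109],
       [ 0.01826608, -0.78328133,  0.621399  , -1.07124445],
       [ 0.        ,  0.        ,  0.        ,  1.        ]])}
top {'K': array([[424.09661138,   0.        , 257.95594514],
       [  0.        , 424.09661138, 184.46828468],
       [  0.        ,   0.        ,   1.        ]]), 'world_to_cam': array([[-0.01223492, -0.99992443,  0.00119802, -0.04563255],
       [ 0.99458712, -0.01204596,  0.10320544, -0.57508639],
       [-0.10318321,  0.00245424,  0.99465934, -1.05076834],
       [ 0.        ,  0.        ,  0.        ,  1.        ]])}
wrist {'K': array([[289.48714725,   0.        , 256.62231469],
       [  0.        , 289.48714725, 193.80258137],
       [  0.        ,   0.        ,   1.        ]]), 'world_to_cam': array([[ 0.2261954 , -0.97408047, -0.00169419, -0.6482178
[... 178 characters left out ...]
      ]])}
{'time_s': 0.15, 'joint_pos': array([ 1.24299545,  0.39902888,  0.04505519,  1.53759023, -0.01870807,
        1.20690535, -0.0506852 ]), 'dq': array([ 0.00044944, -0.00100749, -0.00144185, -0.0049784 , -0.00144925,
       -0.00058935, -0.00118882]), 'effort': array([ 2.53068254e-03, -4.75557911e+01,  1.36689171e+00, -2.54512578e+01,
        1.17552804e-02,  6.45705106e-03, -3.69546996e-06]), 'tool_pos': array([ 0.14733771, -0.63258219,  0.2304982 ]), 'tcp_rot': array([-0.08085262,  0.70300507, -0.70195512,  0.08065819]), 'contact_force': array([0.13446859, 0.35088183, 0.58309118]), 'wrist_torque': array([-0.00917436, -0.03201324, -0.01220432]), 'gripper_width': 0.0853596095837091}
```

View pics/side0.png

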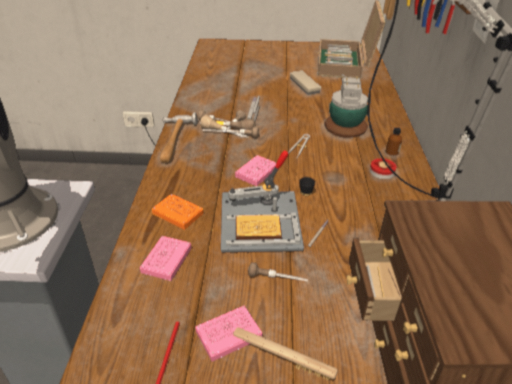

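View pics/top0.png

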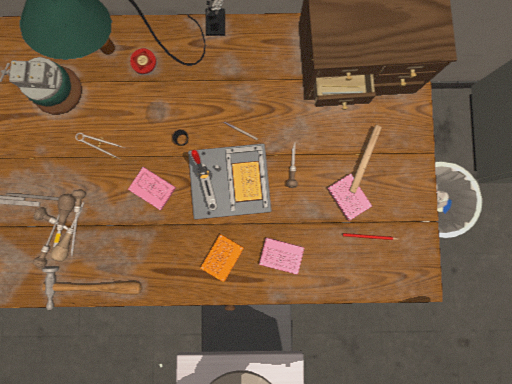

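Candidates: the brass-on-dark-wood block in the fixture at top (246,181). The look-alikes are orange (222,257) and pink (151,188), (282,256) and (349,196), and I'll leave those alone. Next is a close crop.

```bash
python3 - <<'E'
import cv2
p=cv2.imread("pics/top0.png")[110:230,165:315]
cv2.imwrite("pics/tc.png",cv2.resize(p,None,fx=5,fy=5,interpolation=cv2.INTER_CUBIC))
p=cv2.imread("pics/side0.png")[130:290,200:345]
cv2.imwrite("pics/sc.png",cv2.resize(p,None,fx=3.7,fy=3.7,interpolation=cv2.INTER_CUBIC))
E
```

```text
(no output)
```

View pics/tc.png

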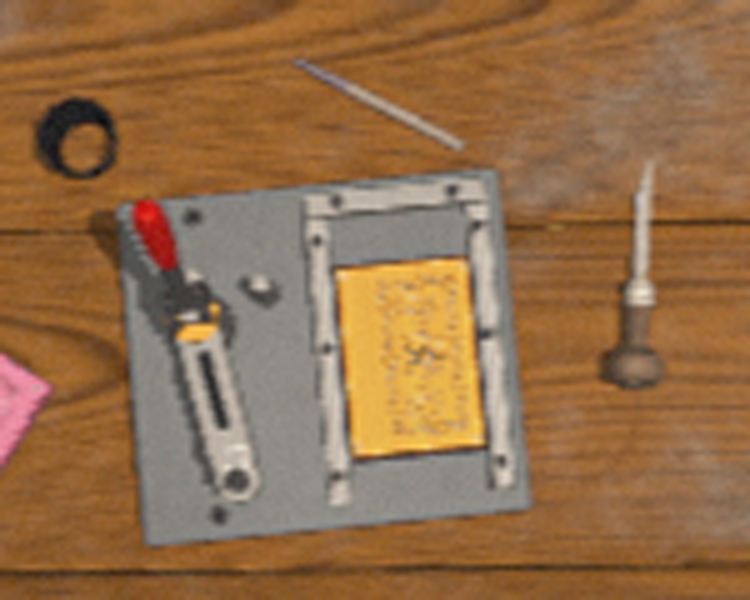

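View pics/sc.png

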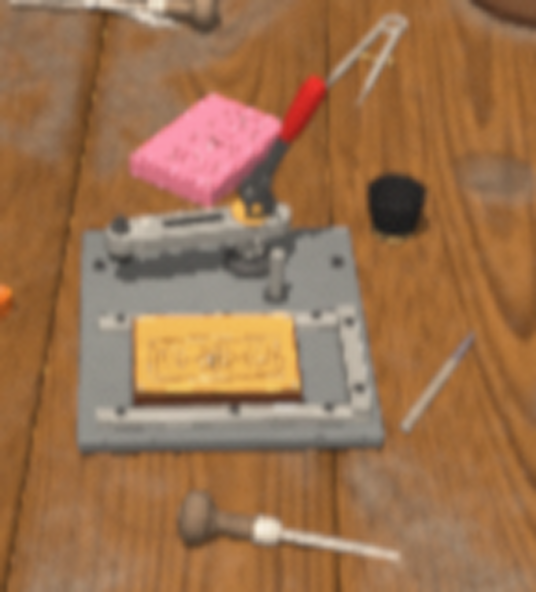

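The crop shows the base corners at (118,205), (497,170), (530,506), (147,545), with the strap nose at (236,480) pointing to the front, the red lever tip at (148,210), and brass plate corners at (336,268), (468,256), (485,443), (353,457). The block is the yellow brass plate on dark wood between the rails. I'll convert these to world coordinates.

```bash
cat > h.py <<'E'
import numpy as np
def ray(K,T,u,v,z):
    R=T[:3,:3];t=T[:3,3];c=-R.T@t
    d=R.T@np.array([(u-K[0,2])/K[0,0],-(v-K[1,2])/K[1,1],-1.])
    return c+d*(z-c[2])/d[2]
def fit(obj,w):
    # 2D rigid
    o=obj.mean(0);m=w.mean(0);H=(obj-o).T@(w-m)
    a=np.arctan2(H[0,1]-H[1,0],H[0,0]+H[1,1]);R=np.array([[np.cos(a),-np.sin(a)],[np.sin(a),np.cos(a)]])
    t=m-R@o; return a,t,(w-t-(obj-o*0)@R.T)
E
python3 - <<'E'
from h import *
D=np.load("pics/top0.npz");K,T=D["K"],D["T"]
f=lambda u,v,z:ray(K,T,165+(u+.5)/5-.5,110+(v+.5)/5-.5,z)
C=np.array([f(u,v,.016)[:2] for u,v in[(118,205),(497,170),(530,506),(147,545)]])
obj=np.array([[.09,.1],[.09,-.1],[-.09,-.1],[-.09,.1]])
a,t,r=fit(obj,C);print("fixture",a,np.degrees(a),t,r)
R=np.array([[np.cos(a),-np.sin(a)],[np.sin(a),np.cos(a)]])
F=lambda p:R.T@(p[:2]-t)
P=np.array([F(f(u,v,.034)) for u,v in[(336,268),(468,256),(485,443),(353,457)]]);print("plate",P,P.mean(0))
n=F(f(236,480,.068));print("nose",n,np.degrees(np.arctan2(n[1]-.06,n[0]-.02)),np.hypot(n[1]-.06,n[0]-.02))
l=f(148,208,.0685+.09*np.sin(np.radians(68)));print("lever end",F(l))
for nm,u,v,z in[("stop front mid",396,212,.029),("loupe",77,138,.03),("punch1",298,62,.005),("punch2",462,148,.005),("graver handle",632,368,.015),("graver tip",652,163,.005),("pin",262,285,.052)]:
    q=f(u,v,z);print(nm,q,F(q))
dep=D["d"];print("depth checks")
def pw(u,v):
    uu=165+(u+.5)/5-.5;vv=110+(v+.5)/5-.5
    z=dep[int(round(vv)),int(round(uu))]
    c=np.array([(uu-K[0,2])/K[0,0]*z,-(vv-K[1,2])/K[1,1]*z,-z]);return T[:3,:3].T@(c-T[:3,3])
for n,u,v in[("base",270,430),("plate",410,350),("nose",236,480),("lever",148,212),("grip",158,245),("table",600,500)]:print(n,pw(u,v),F(pw(u,v)))
D=np.load("pics/side0.npz");K2,T2=D["K"],D["T"]
g=lambda u,v,z:ray(K2,T2,200+(u+.5)/3.7-.5,130+(v+.5)/3.7-.5,z)
C2=np.array([g(u,v,.016)[:2] for u,v in[(350,228),(382,438),(80,440),(83,232)]])
print("side fix",fit(obj,C2))
E
```

```text
fixture 0.0854558924061988 4.896261969399252 [0.58681734 0.02144547] [[-0.0012595  -0.00104547]
 [-0.00220271  0.00078016]
 [ 0.001969    0.00161941]
 [ 0.00149321 -0.0013541 ]]
plate [[ 0.04174426 -0.01161909]
 [ 0.04135002 -0.07924934]
 [-0.05469263 -0.0784724 ]
 [-0.05524679 -0.0113652 ]] [-0.00671128 -0.04517651]
nose [-0.0632411   0.04502892] -169.80423988886244 0.08457667001168721
lever end [0.05870596 0.06564731]
stop front mid [ 0.65889719 -0.01727907  0.029     ] [ 0.06851161 -0.04473538]
loupe [0.69933457 0.1467196  0.03      ] [0.12279903 0.11521343]
punch1 [0.74435998 0.03461543 0.005     ] [ 0.15809183 -0.00032466]
punch2 [ 0.69704062 -0.051639    0.005     ] [ 0.10358317 -0.08222554]
graver handle [ 0.57828233 -0.13808537  0.015     ] [-0.02212012 -0.15822021]
graver tip [ 0.68780816 -0.15163319  0.005     ] [ 0.0858497  -0.18106683]
pin [0.61843936 0.0494978  0.052     ] [0.03390095 0.02525097]
depth checks
base [0.54814059 0.04871419 0.0186462 ] [-0.03620818  0.03047035]
plate [ 0.58693219 -0.02389951  0.03316206] [-0.00375585 -0.04518931]
nose [0.51986029 0.06071102 0.06988176] [-0.06336132  0.04483718]
lever [0.6371953  0.09131856 0.15556858] [0.05615793 0.06531826]
grip [0.62525984 0.08954686 0.13610553] [0.04411481 0.06457174]
table [ 0.51110029 -0.12141555 -0.00272619] [-0.08763421 -0.1358771 ]
side fix (np.float64(0.08016015301922748), array([0.58717444, 0.0206458 ]), array([[-3.90415080e-04, -3.24850389e-05],
       [-2.16647101e-03, -4.48978112e-04],
       [ 2.28844808e-03,  2.02342978e-03],
       [ 2.68438012e-04, -1.54196663e-03]]))
```

Measured positions all agree with the given sizes. The fixture is at (0.587, 0.021) with yaw 0.083. The block is at x_f = -7 mm, so it needs 27 mm of travel. The strap is at about 0.35 rad, and nose radius 84.6 mm matches the given 85. Next I'll check the IK for the full plan.

```bash
cat >> h.py <<'E'
from scipy.spatial.transform import Rotation as Ro
A=0.083; FT=np.array([0.587,0.021])
def W(x,y,z):
    c,s=np.cos(A),np.sin(A); return np.array([FT[0]+c*x-s*y,FT[1]+s*x+c*y,z])
def Q(deg):
    "tool down, jaw axis (tool z) at deg in fixture frame"
    a=np.radians(deg)+A; z=np.array([np.cos(a),np.sin(a),0]);y=np.array([0,0,-1.]);x=np.cross(y,z)
    return Ro.from_matrix(np.c_[x,y,z]).as_quat()
def strap(val,off,r=.078,z=.047):
    "tool pose trailing the strap, off = distance of TCP from strap middle line"
    d=np.radians(170)+val; u=np.array([np.cos(d),np.sin(d)]); n=np.array([u[1],-u[0]])  # trailing (clockwise) side
    p=np.array([.02,.06])+r*u+off*n; return W(p[0],p[1],z)
def lever(val,off=.008,r=.082,half=.011,gap=0):
    e=np.radians(70)-val; c=np.array([.06+r*np.cos(e)-(off+gap)*np.sin(e),.0685+r*np.sin(e)+(off+gap)*np.cos(e)])
    return W(.02,c[0]-half,c[1])
E
python3 - <<'E'
from workcell import arm
from h import *
s=arm.state();print(Ro.from_quat(s["tcp_rot"]).as_matrix().round(2), np.round(s["joint_pos"],2))
def t(n,p,deg):
    for k in(0,180):
        q=arm.solve_ik(p,Q(deg+k));print(n,deg+k,p.round(3),None if q is None else np.round(q,2))
t("blk hov",W(-.09,-.045,.15),90);t("blk",W(-.085,-.045,.022),90);t("blk end",W(-.04,-.045,.022),90)
for v in(.3,.8,1.3,1.745):t(f"st{v}",strap(v,.022),170+np.degrees(v))
for v in(0,.6,1.19):t(f"lv{v}",lever(v),0);t(f"lv{v}",lever(v),90)
E
```

```text
[[-0.97 -0.    0.23]
 [-0.23  0.   -0.97]
 [ 0.   -1.   -0.  ]] [ 1.24  0.4   0.05  1.54 -0.02  1.21 -0.05]
blk hov 90 [ 0.501 -0.031  0.15 ] [ 0.74  0.32 -0.89  1.96  0.29  1.    1.36]
blk hov 270 [ 0.501 -0.031  0.15 ] [ 0.48  0.26 -0.59  1.96  0.17  0.97 -1.67]
blk 90 [ 0.506 -0.031  0.022] [ 0.69  0.56 -0.88  2.04  0.6   0.81  1.1 ]
blk 270 [ 0.506 -0.031  0.022] [ 0.38  0.45 -0.49  2.05  0.32  0.71 -1.8 ]
blk end 90 [ 0.551 -0.027  0.022] [ 0.57  0.59 -0.77  1.94  0.55  0.83  1.16]
blk end 270 [ 0.551 -0.027  0.022] [ 0.34  0.51 -0.46  1.95  0.32  0.76 -1.8 ]
st0.3 187.1887338539247 [0.521 0.088 0.047] [-1.12  0.86  1.26  2.02 -0.98  1.06 -2.31]
st0.3 367.1887338539247 [0.521 0.088 0.047] [ 0.52  0.59 -0.98  1.98  0.62  0.91 -0.58]
st0.8 215.83662361046586 [0.528 0.048 0.047] [ 0.2   0.44 -0.46  1.98  0.27  0.78 -2.85]
st0.8 395.83662361046584 [0.528 0.048 0.047] [ 0.54  0.56 -0.9   1.98  0.57  0.88  0.04]
st1.3 244.48451336700703 [0.554 0.017 0.047] [ 0.29  0.48 -0.49  1.93  0.31  0.81 -2.31]
st1.3 424.484513367007 [0.554 0.017 0.047] [ 0.51  0.55 -0.79  1.92  0.51  0.88  0.66]
[... 357 characters left out ...]
   0.58 -1.01  1.71  0.53  1.15  1.  ]
lv0 270 [0.601 0.092 0.148] [ 0.36  0.5  -0.78  1.72  0.39  1.09 -2.03]
lv0.6 0 [0.598 0.133 0.123] [ 0.43  0.62 -1.01  1.72  0.58  1.13 -0.67]
lv0.6 180 [0.598 0.133 0.123] [ 0.51  0.7  -1.16  1.72  0.69  1.19  2.39]
lv0.6 90 [0.598 0.133 0.123] [ 0.45  0.64 -1.05  1.72  0.61  1.14  0.88]
lv0.6 270 [0.598 0.133 0.123] [ 0.28  0.53 -0.76  1.73  0.41  1.05 -2.11]
lv1.19 0 [0.596 0.153 0.079] [ 0.39  0.69 -1.01  1.75  0.66  1.08 -0.76]
lv1.19 180 [0.596 0.153 0.079] [ 0.47  0.78 -1.16  1.75  0.78  1.16  2.3 ]
lv1.19 90 [0.596 0.153 0.079] [ 0.43  0.73 -1.07  1.75  0.71  1.11  0.77]
lv1.19 270 [0.596 0.153 0.079] [ 0.19  0.57 -0.69  1.75  0.43  0.97 -2.16]
```

```bash
python3 - <<'E'
from workcell import arm
from h import *
import cv2
arm.grab()
arm.move_pose(W(-.095,-.045,.20),Q(90))
arm.move_l(W(-.09,-.045,.022),max_speed=.15)
s=arm.state();print(s["time_s"],s["tool_pos"],s["contact_force"],s["gripper_width"])
p,d=arm.grab_frame("side");p=p[130:290,180:345];cv2.imwrite("pics/s1.png",cv2.resize(p,None,fx=3.6,fy=3.6))
E
```

```text
4.7167 [ 0.50181854 -0.03129635  0.02278522] [ 0.112331    0.35046705 -0.66847351] 0.00016104025526086224
```

View pics/s1.png

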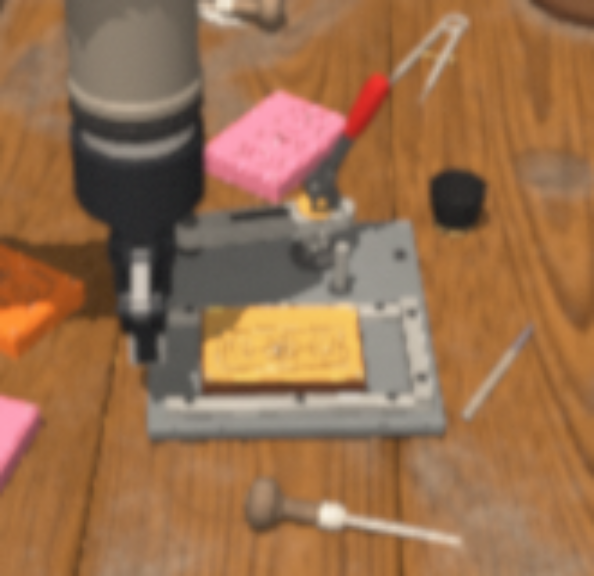

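The closed fingers (about (148,350) in the crop) stand at the front, between the rails and in line with the block's front face (205,350). I'll push now, watching the force.

```bash
python3 - <<'E'
from workcell import arm
from h import *
import cv2
f0=arm.state()["contact_force"]; ax=np.array([np.cos(A),np.sin(A),0])
arm.move_l(W(-.072,-.045,.022),max_speed=.06)
x=-.072
while x<-.030:
    x+=.002; arm.move_l(W(x,-.045,.022),max_speed=.03)
    s=arm.state();f=(s["contact_force"]-f0)@ax
    print(round(x,3),((s["tool_pos"]-W(0,0,0))@ax).round(4),f.round(1),s["time_s"].__round__(1))
    if f<-12: break
p,d=arm.grab_frame("side");p=p[130:290,180:345];cv2.imwrite("pics/s2.png",cv2.resize(p,None,fx=3.6,fy=3.6))
p,d=arm.grab_frame("top");p=p[110:230,165:315];cv2.imwrite("pics/t2.png",cv2.resize(p,None,fx=5,fy=5))
E
```

```text
-0.07 -0.0701 -0.3 5.5
-0.068 -0.068 0.1 5.7
-0.066 -0.0665 -2.5 6.0
-0.064 -0.0638 -0.9 6.2
-0.062 -0.0616 -0.6 6.5
-0.06 -0.0596 -0.2 6.7
-0.058 -0.0576 -0.2 7.0
-0.056 -0.0557 -0.7 7.2
-0.054 -0.0536 -1.3 7.5
-0.052 -0.0516 -0.5 7.7
-0.05 -0.0496 -0.7 8.0
-0.048 -0.0476 -0.6 8.2
-0.046 -0.0456 0.7 8.5
-0.044 -0.0436 -0.1 8.7
-0.042 -0.0416 -0.9 9.0
-0.04 -0.04 -1.5 9.2
-0.038 -0.04 -6.1 9.5
-0.036 -0.0399 -9.0 9.7
-0.034 -0.0399 -13.4 10.0
```

View pics/s2.png

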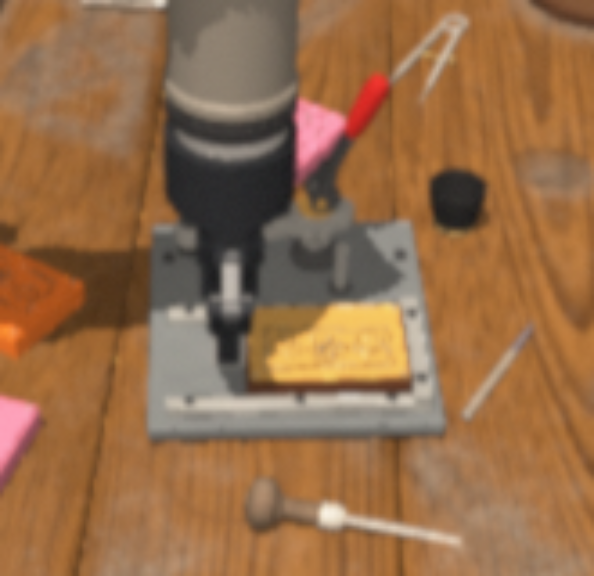

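View pics/t2.png

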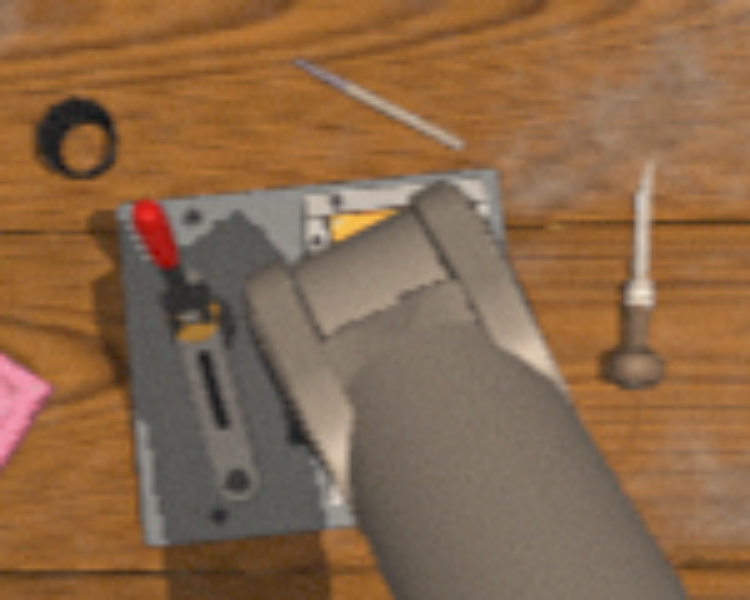

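The force climbed at a hard stop with the TCP at x_f = -0.040 (expected -0.0405), and both views show the plate against the stop. I'll back off and go to the trailing side of the strap.

```bash
python3 - <<'E'
from workcell import arm
from h import *
import cv2
arm.move_l(W(-.055,-.045,.022),max_speed=.08)
arm.move_l(W(-.055,-.045,.19),max_speed=.25)
v=.33
arm.move_pose(strap(v,.040,z=.19),Q(350+np.degrees(v)))
p,d=arm.grab_frame("top");p=p[110:230,165:315];cv2.imwrite("pics/t3.png",cv2.resize(p,None,fx=5,fy=5))
arm.move_l(strap(v,.040),max_speed=.15)
s=arm.state();print(s["time_s"],s["tool_pos"],strap(v,.040),s["contact_force"])
p,d=arm.grab_frame("side");p=p[130:290,180:345];cv2.imwrite("pics/s3.png",cv2.resize(p,None,fx=3.6,fy=3.6))
E
```

```text
13.8667 [0.51755947 0.1031948  0.04784199] [0.51671564 0.10289495 0.047     ] [ 1.01380519  0.36494779 -0.03330661]
```

View pics/s3.png

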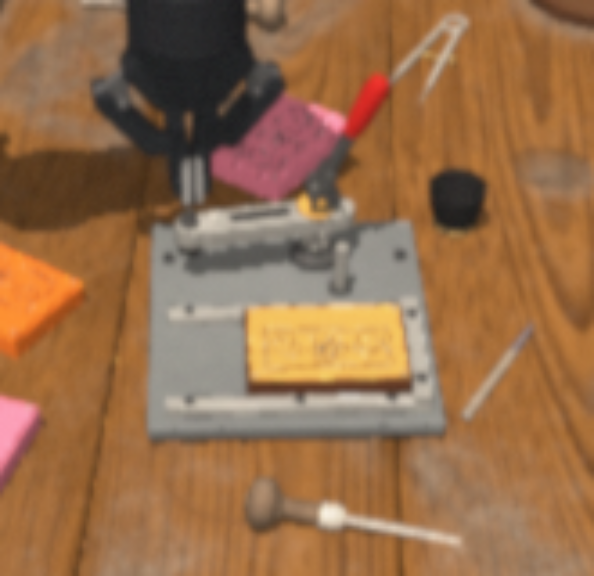

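View pics/t3.png

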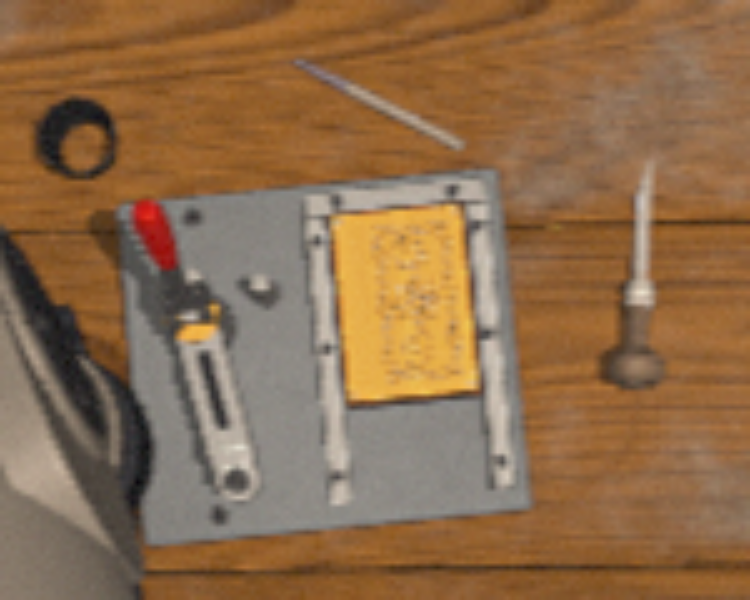

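The block's rear edge ((330,214)–(463,203)) meets the stop. The fingers stand just beyond the strap at the nose (190,195 in the side crop). I'll swing along the arc now.

```bash
python3 - <<'E'
from workcell import arm
from h import *
import cv2
D=np.load("pics/top0.npz");K,T=D["K"],D["T"]
f=lambda u,v,z:ray(K,T,165+(u+.5)/5-.5,110+(v+.5)/5-.5,z)
c=np.mean([f(*q,.034)[:2] for q in[(330,214),(463,203),(479,389),(349,403)]],0)-FT
print("block in fixture",Ro.from_euler("z",-A).apply([*c,0])[:2])
f0=arm.state()["contact_force"]
v=.33
arm.move_l(strap(v,.026),max_speed=.08)
while v<1.80:
    v+=.07
    arm.move_l(strap(v,.022),Q(350+np.degrees(v)),max_speed=.07)
    s=arm.state();d=np.radians(170)+v+A;n=np.array([-np.sin(d),np.cos(d),0])
    fd=s["contact_force"]-f0;print(round(v,2),(fd@n).round(1),fd.round(1),np.linalg.norm(s["tool_pos"]-strap(v,.022)).round(4),round(s["time_s"],1))
    if fd@n<-9 or np.linalg.norm(fd)>25: break
p,d=arm.grab_frame("side");p=p[130:290,180:345];cv2.imwrite("pics/s4.png",cv2.resize(p,None,fx=3.6,fy=3.6))
E
```

```text
block in fixture [ 0.02094109 -0.04461538]
0.4 0.3 [-0.4 -0.5  0.2] 0.0001 14.5
0.47 -0.1 [-0.7 -0.2 -0.5] 0.0002 14.8
0.54 -0.2 [-0.4  0.   0.5] 0.0002 15.0
0.61 0.1 [-0.6 -0.5  0. ] 0.0 15.3
0.68 0.2 [ 0.4  0.  -0.4] 0.0 15.5
0.75 0.1 [-0.9 -0.9  0.5] 0.0001 15.8
0.82 0.9 [ 0.9 -0.4 -0.3] 0.0 16.0
0.89 -0.5 [-0.2  0.6 -0.3] 0.0 16.3
0.96 0.0 [-0.3 -0.4  0.3] 0.0 16.5
1.03 0.1 [-0.5 -0.9 -0.2] 0.0 16.8
1.1 -0.6 [-0.9 -0.3  0.8] 0.0 17.0
1.17 -0.1 [0.2 0.5 1.7] 0.0001 17.3
1.24 0.5 [ 0.2 -0.7 -0.3] 0.0001 17.5
1.31 -0.4 [-0.3  0.3  0.6] 0.0001 17.8
1.38 0.2 [ 0.2 -0.1  1.2] 0.0001 18.0
1.45 -0.5 [-0.5  0.2  0.6] 0.0001 18.3
1.52 -0.1 [-0.   0.3  0. ] 0.0001 18.5
1.59 0.1 [ 0.  -0.6  0.2] 0.0001 18.8
1.66 -0.0 [-0.  -0.3 -0.6] 0.0001 19.0
1.73 -0.6 [-0.5 -1.   0. ] 0.0001 19.3
1.8 -5.7 [-5.6 -1.3  1.3] 0.0025 19.5
```

View pics/s4.png

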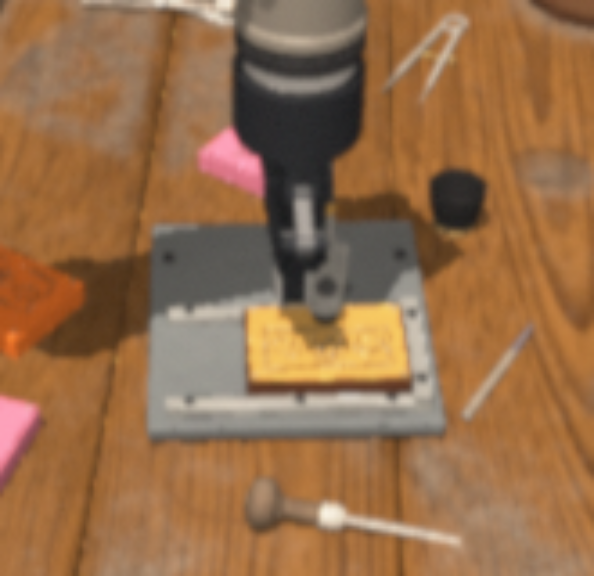

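The strap is over the plate and met the stop pin at 1.80 commanded, with the force rising. I'll press slightly more, retreat, and look.

```bash
python3 - <<'E'
from workcell import arm
from h import *
import cv2
f0=arm.state()["contact_force"]
for v in(1.84,1.88):
    arm.move_l(strap(v,.022),Q(350+np.degrees(1.745)),max_speed=.05);s=arm.state();print(s["contact_force"])
arm.move_l(strap(1.745,.04),max_speed=.08)
arm.move_l(strap(1.745,.04,z=.23),max_speed=.25)
arm.move_pose(W(.02,.035,.25),Q(0))
s=arm.state();print(s["time_s"],s["tool_pos"])
m=arm.camera_model("side")
p,d=arm.grab_frame("side");np.savez("pics/s5.npz",d=d);p=p[110:270,180:345];cv2.imwrite("pics/s5.png",cv2.resize(p,None,fx=3.6,fy=3.6))
p,d=arm.grab_frame("wrist");cv2.imwrite("pics/w5.png",p)
E
```

```text
[-8.84897173  1.07699742  2.9633534 ]
[-12.50959585   0.56701576   5.101481  ]
22.85 [0.60363512 0.05729512 0.24914935]
```

View pics/s5.png

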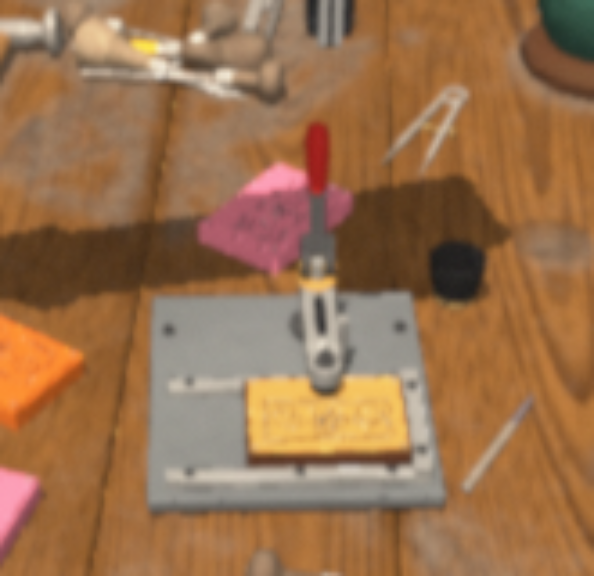

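View pics/w5.png

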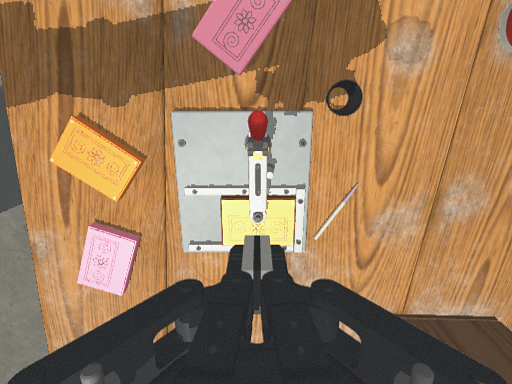

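The strap points along -y over the plate, with its nose at side crop (325,362). The block is still home and the lever is up with its grip at (317,155), in plane with the tool. I'll push the lever along its arc.

```bash
python3 - <<'E'
from workcell import arm
from h import *
import cv2
arm.move_l(W(.02,.048,.146),max_speed=.2)
f0=arm.state()["contact_force"];print(f0)
v=0
while v<1.25:
    arm.move_l(lever(v,off=.007),max_speed=.06)
    s=arm.state();fd=s["contact_force"]-f0;print(round(v,2),fd.round(1),np.linalg.norm(s["tool_pos"]-lever(v,off=.007)).round(4),round(s["time_s"],1))
    if np.linalg.norm(fd)>30: break
    v+=.085
p,d=arm.grab_frame("side");p=p[110:270,180:345];cv2.imwrite("pics/s6.png",cv2.resize(p,None,fx=3.6,fy=3.6))
E
```

```text
[0.68617539 0.72102063 0.80793443]
0 [-1.  -1.  -0.1] 0.0005 24.1
0.09 [-1.9 -1.7 -0.2] 0.0006 24.4
0.17 [-0.8 -1.   0.2] 0.0003 24.7
0.26 [-0.7 -2.3 -0.1] 0.0006 24.9
0.34 [-0.7 -1.6 -0.2] 0.0008 25.2
0.43 [-0.4  0.1 -1.1] 0.0008 25.5
0.51 [-0.7 -0.2  0.1] 0.0007 25.8
0.59 [-0.2 -1.4 -0.5] 0.0007 26.0
0.68 [-1.1 -1.1 -0.8] 0.0007 26.3
0.76 [-0.6 -0.7 -0.3] 0.0006 26.6
0.85 [-0.9 -1.  -0.7] 0.0006 26.8
0.93 [-1.1 -1.7 -1.2] 0.0006 27.1
1.02 [ 0.6 -0.9 -0.3] 0.0005 27.4
1.1 [-0.9 -1.  -0.8] 0.0006 27.6
1.19 [-1. -1.  6.] 0.001 27.9
```

View pics/s6.png

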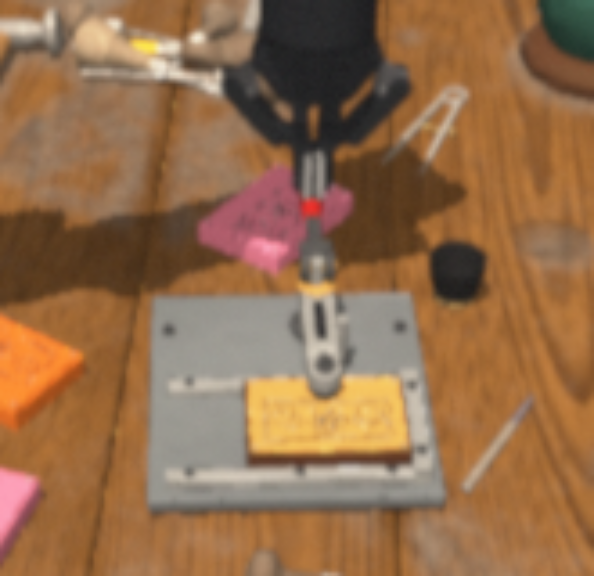

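The lever is nearly level. I'll press straight down to its end stop, then lift away.

```bash
python3 - <<'E'
from workcell import arm
from h import *
import cv2
p0=arm.state()["tool_pos"]; b=lever(1.19,off=.007)
for k in range(1,11):
    q=b.copy();q[2]-=.001*k;arm.move_l(q,max_speed=.03);s=arm.state();print(k,(s["tool_pos"][2]).round(4),s["contact_force"].round(1))
    if s["contact_force"][2]>22:break
arm.hold(.3)
q=b.copy();q[2]=.2;arm.move_l(q,max_speed=.15)
c=W(-.12,.14,.25);arm.move_pose(c,Q(0))
s=arm.state();print(s["time_s"],s["contact_force"])
p,d=arm.grab_frame("side");np.savez("pics/s7.npz",d=d);p=p[110:270,200:345];cv2.imwrite("pics/s7.png",cv2.resize(p,None,fx=3.6,fy=3.6))
p,d=arm.grab_frame("top");np.savez("pics/t7.npz",d=d);p=p[110:230,165:315];cv2.imwrite("pics/t7.png",cv2.resize(p,None,fx=5,fy=5))
E
```

```text
1 0.0785 [-1.2 -2.   9.8]
2 0.0781 [-2.3 -1.1 12.5]
3 0.0778 [-2.8 -1.2 15.2]
4 0.0775 [-1.5 -2.1 18. ]
5 0.0772 [-1.4 -2.7 18.8]
6 0.0768 [-2.5 -2.6 21.5]
7 0.0765 [-2.  -2.7 24.6]
31.6417 [ 0.97440688 -0.84400562 -0.36128104]
```

View pics/s7.png

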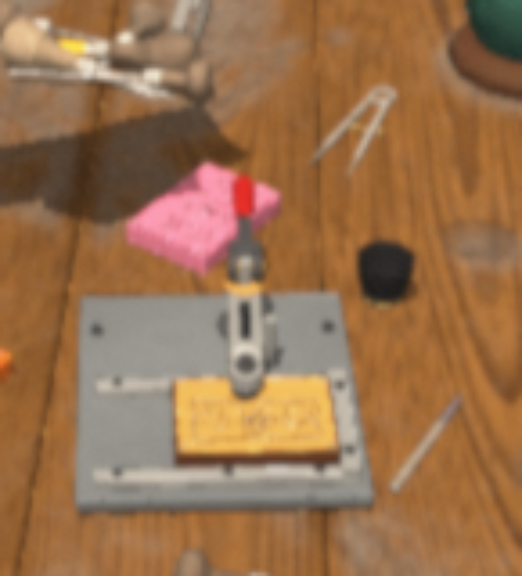

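View pics/t7.png

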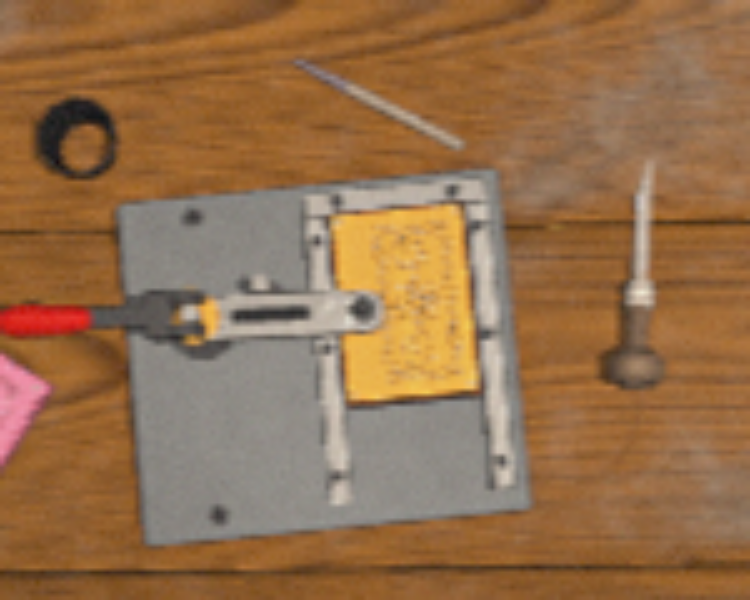

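From above, the strap touches the pin, with its nose at (363,312), the lever lies over the left edge with its grip at (45,320), and the bystanders haven't moved. I'll check the angles with depth before handing in.

```bash
python3 - <<'E'
from h import *
D=np.load("pics/top0.npz");K,T=D["K"],D["T"];dep=np.load("pics/t7.npz")["d"];d0=D["d"]
def pw(u,v,dep=dep):
    z=np.median(dep[v-1:v+2,u-1:u+2]) if 0 else dep[v,u]
    c=np.array([(u-K[0,2])/K[0,0]*z,-(v-K[1,2])/K[1,1]*z,-z]);w=T[:3,:3].T@(c-T[:3,3])
    return Ro.from_euler("z",-A).apply(w-np.array([*FT,0])).round(4)
print("table",pw(285,210),"plate",pw(247,185))
for u in range(164,186,2):print("lever",u,[pw(u,v)[2] for v in(172,173,174,175)],pw(u,173)[1])
for u in(210,217,225,233,237):print("strap",pw(u,172))
n=ray(K,T,165+363.5/5-.5,110+312.5/5-.5,.0635);n=Ro.from_euler("z",-A).apply(n-np.array([*FT,0]));print(n,np.degrees(np.arctan2(n[1]-.06,n[0]-.02)),np.hypot(n[0]-.02,n[1]-.06))
E
```

```text
table [-0.0886 -0.1366 -0.0032] plate [-0.0171 -0.0444  0.0281]
lever 164 [np.float64(0.0752), np.float64(0.0788), np.float64(0.0777), np.float64(0.0768)] 0.1536
lever 166 [np.float64(0.0797), np.float64(0.0805), np.float64(0.0792), np.float64(0.0781)] 0.1483
lever 168 [np.float64(0.0806), np.float64(0.0753), np.float64(0.0779), np.float64(0.0794)] 0.1445
lever 170 [np.float64(0.0809), np.float64(0.0808), np.float64(0.0788), np.float64(0.0778)] 0.1386
lever 172 [np.float64(0.0762), np.float64(0.0797), np.float64(0.0805), np.float64(0.0796)] 0.134
lever 174 [np.float64(0.0813), np.float64(0.0781), np.float64(0.0797), np.float64(0.0804)] 0.1294
lever 176 [np.float64(0.0781), np.float64(0.0822), np.float64(0.0795), np.float64(0.0767)] 0.1238
lever 178 [np.float64(0.0766), np.float64(0.0813), np.float64(0.078), np.float64(0.0785)] 0.1191
lever 180 [np.float64(0.0788), np.float64(0.0765), np.float64(0.0815), np.float64(0.0787)] 0.1151
lever 182 [np.float64(0.0755), np.float64(0.0756), np.float64(0.0725), np.float64(0.0737)] 0.1104
lever 184 [np.float64(0.0705), np.float64(0.0772), np.float64(0.0736), np.float64(0.074)] 0.1053
strap [0.0219 0.0445 0.0509]
strap [0.0196 0.0267 0.0552]
strap [0.0185 0.0072 0.0495]
strap [ 0.0168 -0.0127  0.0483]
strap [ 0.0142 -0.0232  0.0605]
[ 0.01371627 -0.02377029  0.0635    ] -94.28980266594971 0.084005638450875
```

The depth shows the lever level (z about 0.079 = 68.5 mm + 8 + noise). The strap reads about 1.67 rad rather than 1.745, so the lever push may have turned it a little. I'll measure that more precisely.

```bash
python3 - <<'E'
from workcell import arm
from h import *
import cv2
ps=[arm.grab_frame("top")[0] for _ in range(1)]
p=ps[0];cv2.imwrite("pics/t8.png",cv2.resize(p[155:195,155:245],None,fx=8.8,fy=8.8,interpolation=cv2.INTER_CUBIC))
q=cv2.imread("pics/side0.png")
s=arm.grab_frame("side")[0];cv2.imwrite("pics/s8.png",cv2.resize(s[140:240,225:310],None,fx=5.8,fy=5.8,interpolation=cv2.INTER_CUBIC))
D=np.load("pics/top0.npz");K,T=D["K"],D["T"]
# red grip axis
m=((p[...,2]>120)&(p[...,1]<60)&(p[...,0]<60));m[:160]=0;m[190:]=0;m[:,:150]=0;m[:,200:]=0
v,u=np.nonzero(m);print(len(u),u.min(),u.max(),v.min(),v.max())
F=lambda w:Ro.from_euler("z",-A).apply(w-np.array([*FT,0]))
w=np.array([F(ray(K,T,a,b,.0735))for a,b in zip(u,v)]);c=w.mean(0)
vx=cv2.fitLine(w[:,:2].astype(np.float32),cv2.DIST_L2,0,.01,.01).ravel();print("grip",c,np.degrees(np.arctan2(vx[1],vx[0])))
print("dir from pivot",np.degrees(np.arctan2(c[1]-.06,c[0]-.02)))
n=F(ray(K,T,165+363.5/5-.5,110+312.5/5-.5,.0635));print("grip->nose",np.degrees(np.arctan2(*(n-c)[1::-1])))
E
```

```text
108 164 182 171 177
grip [0.02331642 0.13288395 0.0735    ] 87.384544
dir from pivot 87.39468191249831
grip->nose -93.50683666953198
```

View pics/t8.png

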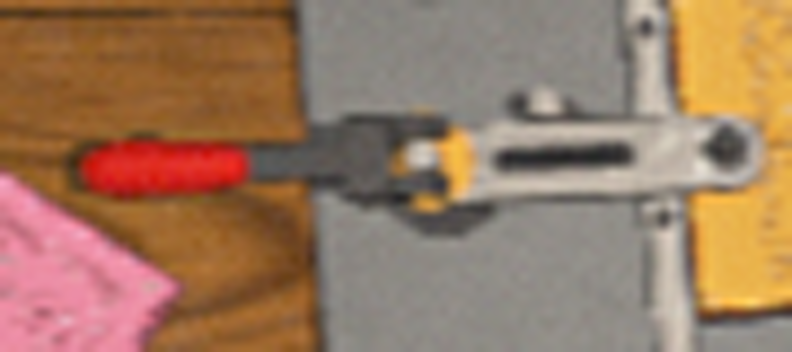

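View pics/s8.png

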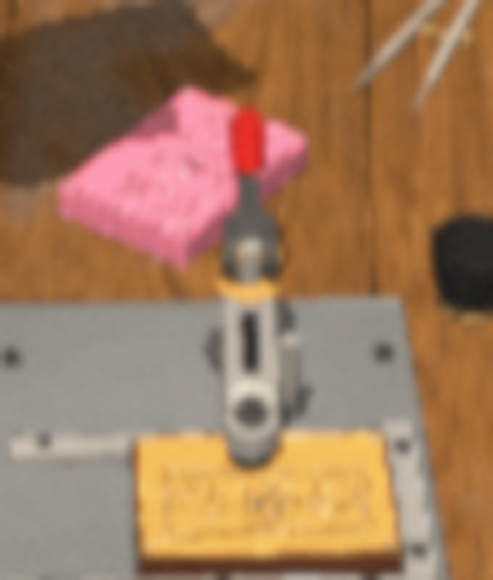

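The three readings (about 1.67, 1.685 and 1.70 rad) agree that the strap slipped back about 4 mm at the nose. It's still in tolerance, but the margin is thin. There's time left, so I'll nudge it gently back to the pin from the same side, which pushes the block towards its stop, with a force limit.

```bash
python3 - <<'E'
from workcell import arm
from h import *
import cv2
q=Q(350+np.degrees(1.70))
arm.move_pose(strap(1.70,.042,z=.17),q)
arm.move_l(strap(1.70,.042,z=.0435),max_speed=.15)
arm.move_l(strap(1.66,.024,z=.0435),max_speed=.06)
f0=arm.state()["contact_force"];v=1.66
for _ in range(12):
    v+=.02;arm.move_l(strap(v,.022,z=.0435),max_speed=.03);s=arm.state();f=s["contact_force"]-f0
    e=s["tool_pos"]-strap(v,.022,z=.0435);print(round(v,2),f.round(1),e.round(4),round(s["time_s"],1))
    if np.linalg.norm(f)>20:break
arm.move_l(strap(1.745,.042,z=.0435),max_speed=.1)
arm.move_l(strap(1.745,.042,z=.2),max_speed=.25)
arm.move_pose(W(-.13,.1,.25),Q(0))
print(arm.state()["time_s"],arm.state()["contact_force"])
p,d=arm.grab_frame("top");cv2.imwrite("pics/t9.png",cv2.resize(p[110:230,155:305],None,fx=5,fy=5,interpolation=cv2.INTER_CUBIC))
s=arm.grab_frame("side")[0];cv2.imwrite("pics/s9.png",cv2.resize(s[140:240,225:310],None,fx=5.8,fy=5.8,interpolation=cv2.INTER_CUBIC))
E
```

```text
1.68 [ 0.1 -0.7  1. ] [ 0.     -0.0001 -0.    ] 35.0
1.7 [-0.3 -0.   0.9] [ 0.     -0.0001 -0.    ] 35.2
1.72 [-4.5  0.3  2.9] [-0.0011  0.0002 -0.0002] 35.5
1.74 [-6.   0.9  5.2] [-0.0019  0.0005 -0.0003] 35.7
1.76 [-6.9  0.8  6.6] [-0.0024  0.0005 -0.0004] 36.0
1.78 [-6.7  0.5  5.4] [-0.0025  0.0007 -0.0004] 36.2
1.8 [-8.1  1.5  5.9] [-0.0031  0.0009 -0.0005] 36.5
1.82 [-10.9   0.9   7.7] [-0.0042  0.0009 -0.0007] 36.7
1.84 [-12.4   1.6   9.3] [-0.0054  0.0011 -0.0009] 37.0
1.86 [-14.6   1.7  11.8] [-0.0066  0.0012 -0.001 ] 37.2
1.88 [-16.9   1.3  12.7] [-0.0078  0.0012 -0.0012] 37.5
40.1083 [ 0.2949259   0.15962459 -0.55243805]
```

View pics/t9.png

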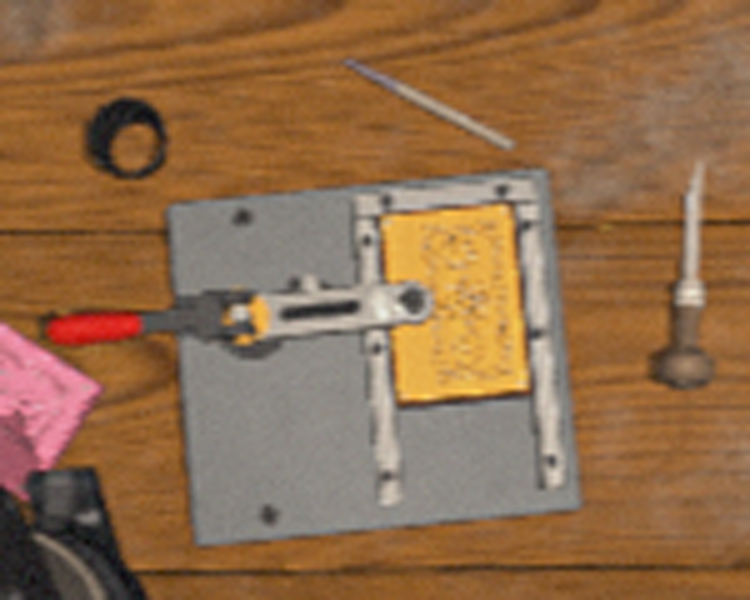

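View pics/s9.png

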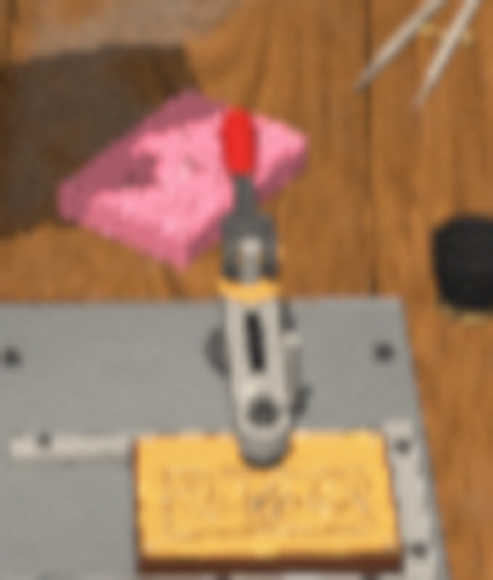

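The nose moved from crop row 312 to 299 (about 6 mm) and the strap is back against the pin. The lever is still level, the plate is at the stop, and the bystanders haven't moved. I'll hand in.

```bash
python3 - <<'E'
from workcell import arm
print(arm.state()["contact_force"]);arm.close_job()
E
```

```text
[ 0.67654251 -0.54312119  0.12869803]
the job is handed in; nothing more can be done
```

I did the job with pushes only, in the required order, and handed it in with the clock last read at about 40 s of the 58 s. `close_job` gives no verdict, so these are my own checks:

- **Block:** I pushed it along the rails until the force rose at the back stop. The camera then put its origin at x = 20.9 mm in the fixture's frame (home is 20.5), and it still sat against the stop in the last pictures.
- **Strap:** I swung it round over the plate until it met the stop pin. Pushing the lever then turned it back about 4 to 6 mm at the nose, to roughly 1.67–1.70 rad, which was still above the 1.625 limit. I nudged it back to the pin with about 20 N, and the last pictures show it there.
- **Lever:** I pushed it down to its end with about 25 N. The depth picture taken before the nudge showed it level, and it looked unchanged in the pictures after it.
- **Foot force:** I could not measure the foot's pressure on the plate directly. I take it to be right because the lever is fully down.
- **Bystanders:** The graver, loupe and punch look unmoved in the last pictures.
- **Robot:** The arm was clear of everything, with under 1 N on the tool.

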